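# Sort loose battery cells by size into their trays

## Robot

A 7-joint arm with a two-finger parallel gripper is mounted at the origin on the work surface. World frame = base frame: x ahead of the robot, y to its left, z up, the work surface at z = 0. Lengths are in mm, angles in rad, forces in N, time in s.
With the tool pointing down it reaches from about 425 to 1025 mm from the base axis. Payload 9.4 kg.
Tool frame: the origin (TCP) lies midway between the tips of the shut fingers; the grasp point (between the pads) lies robot.hold_point_z behind it (robot.hold_point_z is the distance from the TCP to the grasp point, in mm); z points along the fingers, y is the line along which they close (so a half turn about z gives the same grasp; the last joint's range is limited). The gripper opens to 85 mm and grips with 20 to 120 N. Pads are 22 mm wide; open, the fingers measure 114 mm over their backs; the gripper's body (76 mm by 85 mm) begins 54 mm behind the grasp point. The pads swing forward as they close: fully open they stand 13 mm farther back than shut.
Start: joints at [-1.316, 0.599, -0.003, 1.599, 0.002, 0.943, -0.08], TCP at [236.171, 685.454, 204.675] pointing down, gripper open.
Joint ranges: [-2.57, 2.57], [-0.35, 1.97], [-1.29, 1.29], [0.11, 2.56], [-1.05, 4.19], [0.11, 1.86], [-2.63, 2.63]. Speed limits (rad/s): [2.22, 2.22, 3.01, 3.01, 3.14, 3.14, 3.14].

## Interface

Orientations are given as a 3x3 rotation matrix whose columns are the frame's x, y, z axes.
In Python, from station import robot, cams, job gives the robot as it stands.
- The arm moves only by the tool arm_command, never from a script. Its argument "deltas" is a list of rows, each an object with "slide": the shift along the world's x, y, z in units of 20 mm (1.0 is 20 mm), a list of three; "turn": the turn, a rotation vector about the world's x, y, z in units of 6 degrees (1.0 is 6 degrees), a list of three; "grip": the closure, from 0 (fully open) to 1 (shut). In form: [{"slide": [tx, ty, tz], "turn": [wx, wy, wz], "grip": grip}, ...]. A call has 1 to 10 rows; each row shifts and turns the commanded pose from where the row before left it; what a row does not reach is not made up. A row lasts 1/12 s, in which the tool goes at most 41.7 mm and 7.16 degrees, less where a joint would pass 70% of its speed; a pose out of reach is approached as far as the arm can. A call with a number of a shift or a turn outside -1 to 1 is refused whole. A call with a gripper value outside its range is refused whole. The fingers move at their own pace and stop on an object; the grip force is fixed at half the most. Time passes only in rows, so rows that do not move let the fingers close. It gives the time, the measured TCP pose, the force, the opening and the grip force at its end, in the units of the state.
- robot.state(): the state, without advancing time (a new reading comes with each control period).
- cams.grab_frame(name): name is "scene" or "top" or "wrist"; returns (picture, depth): 384x512x3 uint8, red, green, blue; 384x512 float32, mm along the optical axis (not along the pixel's ray), 0 where there is no reading.
- cams.calibration(name): a dict with "fx", "fy", "cx", "cy" (pixels), "k1" (the pictures are not rectified: a ray, as slopes to the right and down, at radius r is drawn at 1 + k1 r^2 times it, then the intrinsics apply), "extrinsics" (4x4, takes a point from world to camera coordinates). Camera axes: x right, y up, looking along -z (the intrinsics and any distortion apply to the point x, -y, -z); pixel columns grow to the right and rows downward; lengths in mm; the calibration is good to about 2 mm. A picture is of the moment at which its call begins: read the wrist's pose just before it. calibration takes no time and is no camera call; for the wrist camera it gives the pose at the moment of the call.
- job.close_job(): hands the job in; it is judged then, once.
Trained networks look in the newest picture that a camera, given by its name, has taken for a name from the list of things; names that differ only in an ending like _2 or _b are one class to them, and where a whole thing is asked for, a point or a joint stands for the part that bears it (a point fixed in the world has none). Each returns a list of dicts, best first, with "confidence" (0 to 1); they miss things now and then, are a little off and sometimes report something else, mostly with a low value. They report only what shows in the picture. A call takes as long as a camera call. They do not tell look-alikes from the thing itself.
- cams.cut_out(camera, label): "region" (384x512 bool, what is visible of it) and "extent" ([left, top, width, height] in pixels, round what is visible of it).
- cams.landmark_of(camera, label): "xy" ([column, row] in pixels: a listed point, or the origin of a listed thing).
The state is a dict: "t": time; "joint_pos": joint angles; "qvel": joint speeds; "tau": joint torques, N m; "tcp_pos": TCP position; "eef_rot": TCP orientation; "force": force on the tool from outside, world axes, zero at the start; "torque": the same for the moment, N m; "finger_gap": finger opening in mm; "finger_force": force on a finger pad.
Only numpy, scipy, OpenCV 4.12 (cv2) and the standard library are available. Lean on these libraries where they do the work, as an engineer would, in place of code of your own. Each camera call takes 0.05 s, during which the arm holds its last target. There are 200 camera calls.

## Task

Three battery cells, two thick and one slim, stand mixed on the glass plate: put each one into the black tray that already holds a cell of its own size. Stand them upright on the tray floor so that each tray has one neat, straight row along its lengthwise centre line, with a clear gap of at least 5 mm between neighbouring cells. Do not knock any cell over, and leave the cells already in the trays and the tape, connector grid and meter where they are.

Things in the scene. Friction and masses are not known exactly. Their poses are not given: they have to be found in the camera images.
- thick_cell_a: Thick cell to be sorted, standing on the glass plate: upright cylindrical battery cell in a blue plastic sleeve with a steel-coloured terminal disc on top, diameter 32 mm, height 70 mm (terminal disc 1 mm more, look only). Origin at the centre of its underside, z along its axis (up). About 145 g.
- thick_cell_b: Second thick cell to be sorted, standing on the glass plate: upright cylindrical battery cell in a blue plastic sleeve with a steel-coloured terminal disc on top, diameter 32 mm, height 70 mm (terminal disc 1 mm more, look only). Origin at the centre of its underside, z along its axis (up). About 145 g.
- slim_cell: Slim cell to be sorted, standing on the glass plate: upright cylindrical battery cell in a blue plastic sleeve with a steel-coloured terminal disc on top, diameter 21 mm, height 70 mm (terminal disc 1 mm more, look only). Origin at the centre of its underside, z along its axis (up). About 70 g; tips easily.
- thick_tray: Low open black plastic tray for the thick cells, fixed; the same as the other tray but for the thick cell standing in it. Outside 235 x 82 x 24 mm high, walls and floor 4 mm (inside 227 x 74 mm). Origin: centre of its underside on the bench; x along its length, y across, z up. Inner floor at z = 4 mm; lengthwise centre line y = 0.
- slim_tray: Low open black plastic tray for the slim cells, fixed; the same as the other tray but for the slim cell standing in it. Outside 235 x 82 x 24 mm high, walls and floor 4 mm (inside 227 x 74 mm). Origin: centre of its underside on the bench; x along its length, y across, z up. Inner floor at z = 4 mm; lengthwise centre line y = 0.
- thick_sample: Thick cell already standing loose in the thick cells' tray: upright cylindrical battery cell in a blue plastic sleeve with a steel-coloured terminal disc on top, diameter 32 mm, height 70 mm (terminal disc 1 mm more, look only). Origin at the centre of its underside, z along its axis (up). On the centre line, 55 to 75 mm from the tray's middle towards its -x end.
- slim_sample: Slim cell already standing loose in the slim cells' tray: upright cylindrical battery cell in a blue plastic sleeve with a steel-coloured terminal disc on top, diameter 21 mm, height 70 mm (terminal disc 1 mm more, look only). Origin at the centre of its underside, z along its axis (up). On the centre line, 55 to 75 mm from the tray's middle towards its +x end.
- glass_plate: Glass plate 260 (x) x 300 (y) x 6 mm, fixed flat on the bench; the three cells to sort stand on it. Origin at the centre of its underside, top surface 6 mm higher.
- tape_roll: Bystander: loose roll of yellow tape lying flat, 90 mm across, 19 mm high, beyond the glass plate. Origin at the centre of its underside.
- busbar: Bystander: loose steel-coloured connector grid lying flat, 76 x 140 mm, 5 mm thick, beyond the glass plate. Origin at the centre of its underside.
- meter: Bystander: loose orange hand-held meter lying flat, 85 x 150 mm, 34 mm high, beyond the glass plate. Origin at the centre of its underside.
Things that resemble listed ones, but are neither listed nor needed, are in the scene too. What is shaped like the thick_cell_a but brown is not meant. What is shaped like the thick_tray but pink is not meant.

How it is judged (in metres and radians):
At the end, for the whole second after the job is handed in: Both thick cells stand in the tray with the thick cell and the slim cell in the tray with the slim cell; all five cells stand at rest on the tray floors, upright to 0.1 rad, axes within 13 mm of their tray's lengthwise centre line, with gaps between neighbours of at least 4 mm (x of thick_cell_a in the frame of thick_tray between -0.11 and 0.11 m and y of thick_cell_a in the frame of thick_tray between -0.013 and 0.013 m and z of thick_cell_a in the frame of thick_tray between 0 and 0.008 m and angle between each of thick_cell_a, thick_cell_b, thick_sample, slim_cell, slim_sample's own z axis and vertical below 0.1 rad and linear speed of each of thick_cell_a, thick_cell_b, thick_sample, slim_cell, slim_sample below 0.02 m/s and x of thick_cell_b in the frame of thick_tray between -0.11 and 0.11 m and y of thick_cell_b in the frame of thick_tray between -0.013 and 0.013 m and z of thick_cell_b in the frame of thick_tray between 0 and 0.008 m and x of thick_sample in the frame of thick_tray between -0.11 and 0.11 m and y of thick_sample in the frame of thick_tray between -0.013 and 0.013 m and z of thick_sample in the frame of thick_tray between 0 and 0.008 m and x of slim_cell in the frame of slim_tray between -0.11 and 0.11 m and y of slim_cell in the frame of slim_tray between -0.013 and 0.013 m and z of slim_cell in the frame of slim_tray between 0 and 0.008 m and x of slim_sample in the frame of slim_tray between -0.11 and 0.11 m and y of slim_sample in the frame of slim_tray between -0.013 and 0.013 m and z of slim_sample in the frame of slim_tray between 0 and 0.008 m and horizontal distance between thick_cell_a and thick_cell_b above 0.036 m and horizontal distance between each of thick_cell_a, thick_cell_b and thick_sample above 0.036 m and horizontal distance between slim_cell and slim_sample above 0.025 m); the robot touches nothing.
It fails at once if a battery cell is knocked over (tilted more than 0.9 rad) (angle between any of thick_cell_a, thick_cell_b, thick_sample, slim_cell, slim_sample's own z axis and vertical above 0.9 rad).
It fails at once if a cell that was already in a tray is shifted by more than 15 mm (distance of any of thick_sample, slim_sample from where it was at the start of the episode above 0.015 m).
It fails at once if the tape, connector grid or meter is shifted by more than 30 mm (distance of any of tape_roll, busbar, meter from where it was at the start of the episode above 0.03 m).
It also fails if it takes over 61 s, if anything falls off the work surface, if the arm or the gripper's body presses on something with over 40 N, if the wrist force passes 120 N, or if a joint passes its speed limit or range.

## Working session

There is one attempt and no reset: what is moved stays moved. The work goes in short steps, Python scripts to look and compute and a tool call to move; the robot and the scene stay as the last step left them, time stands still between calls to the robot, and variables do not carry over. Pictures are saved under pics/ and viewed, at most 10 in all, crops included, and the job is handed in when it is done.

Besides the shell and the picture viewer there is one more tool, called after "Request:" as a command line: name --argument value ..., lists and objects as JSON in quotes. arm_command: Moves the arm, as the interface text tells. Shifts and turns lie within -1 to 1; 1 stands for 20 mm of shift or 6 degrees of turn. Its arguments: {"type":"object","properties":{"deltas":{"type":"array","items":{"type":"object","properties":{"slide":{"type":"array","items":{"type":"number","minimum":-1,"maximum":1}},"turn":{"type":"array","items":{"type":"number","minimum":-1,"maximum":1}},"grip":{"type":"number"}}}}},"required":["deltas"]}

```bash
mkdir -p pics; cat > h.py <<'E'
import numpy as np, cv2
from station import robot, cams, job
def shot(n,f=None):
    c=cams.calibration(n); p,d=cams.grab_frame(n)
    if f: cv2.imwrite('pics/'+f,p[:,:,::-1])
    return c,p,d
def ray(c,u,v):
    K=np.array([[c['fx'],0,c['cx']],[0,c['fy'],c['cy']],[0,0,1.]])
    q=cv2.undistortPoints(np.array([[[u,v]]],float),K,np.array([c['k1'],0,0,0.]))[0,0]
    E=np.array(c['extrinsics']); R=E[:3,:3]
    return -R.T@E[:3,3], R.T@np.array([q[0],-q[1],-1.])
def atz(c,u,v,z):
    o,r=ray(c,u,v); return o+r*(z-o[2])/r[2]
def atd(c,u,v,d):
    o,r=ray(c,u,v); return o+r*d
def cloud(c,d):
    K=np.array([[c['fx'],0,c['cx']],[0,c['fy'],c['cy']],[0,0,1.]])
    vv,uu=np.mgrid[:384,:512]; pts=np.stack([uu,vv],-1).reshape(-1,1,2).astype(float)
    q=cv2.undistortPoints(pts,K,np.array([c['k1'],0,0,0.]))[:,0]
    E=np.array(c['extrinsics']); R=E[:3,:3]
    P=np.c_[q[:,0],-q[:,1],-np.ones(len(q))]*d.reshape(-1,1)
    return ((P-E[:3,3])@R).reshape(384,512,3)
E
python3 - <<'E'
from h import *
s=robot.state(); print(s['t'],s['tcp_pos'],s['eef_rot'],s['finger_gap'],robot.hold_point_z)
ims=[]
for n in ['top','scene']:
    c,p,d=shot(n); ims.append(p); C=cloud(c,d)
    np.savez(f'{n}.npz',p=p,d=d,C=C)
    for l in ['thick_cell_a','slim_cell','thick_tray','slim_tray','thick_sample','slim_sample','glass_plate','tape_roll','busbar','meter']:
        for o in cams.cut_out(n,l)[:7]:
            m=o['region']; e=o['extent']; zz=C[m][:,2]; zz=zz[d[m]>0]
            if len(zz)==0: continue
            zt=np.percentile(zz,90); k=m&(C[:,:,2]>zt-6)&(d>0)
            print(n,l,round(o['confidence'],2),np.round(e),'z',zt.round(),'xy',C[k][:,:2].mean(0).round(1),'rgb',p[m].mean(0).round())
cv2.imwrite('pics/a.png',cv2.resize(ims[0],(800,600))[:,:,::-1]);cv2.imwrite('pics/b.png',cv2.resize(ims[1],(800,600))[:,:,::-1])
E
```

```text
0.0 [236.01341864 684.95806605 203.7910105 ] [[-9.45480066e-01  3.25679781e-01 -3.52661525e-04]
 [ 3.25679926e-01  9.45478805e-01 -1.55434216e-03]
 [-1.72783818e-04 -1.58445431e-03 -9.99998730e-01]] 85.50098781072828 18.700000000000003
top thick_cell_a 0.68 [295. 198.   9.  16.] z 72.0 xy [ 495.2 -208.8] rgb [130. 120. 116.]
top thick_cell_a 0.55 [263. 200.  10.  14.] z 78.0 xy [ 510.9 -111.2] rgb [124. 130. 148.]
top thick_cell_a 0.5 [200. 208.  14.  15.] z 78.0 xy [477.3  70. ] rgb [110. 118. 139.]
top thick_cell_a 0.34 [329. 232.  14.   9.] z 76.0 xy [ 411.5 -314.5] rgb [104. 113. 135.]
top slim_cell 0.51 [132. 178.  27.  75.] z 21.0 xy [476.7 267. ] rgb [38. 37. 39.]
top thick_tray 0.95 [374. 207.  49.  79.] z 21.0 xy [ 372.3 -521.3] rgb [157. 120. 139.]
top thick_tray 0.72 [264. 198.   9.  14.] z 78.0 xy [ 511.  -111.1] rgb [125. 132. 151.]
top thick_tray 0.63 [314. 177.  36.  83.] z 21.0 xy [ 469.5 -308.6] rgb [52. 51. 53.]
top slim_tray 0.67 [132. 178.  29.  76.] z 21.0 xy [480.7 269. ] rgb [38. 38. 40.]
top thick_sample 0.43 [329. 233.  13.   7.] z 76.0 xy [ 410.2 -313.3] rgb
[... 1767 characters left out ...]
.]
scene slim_tray 0.56 [330. 250.  96.  90.] z 21.0 xy [483.4 271.6] rgb [35. 36. 39.]
scene thick_sample 0.55 [245. 123.   6.  22.] z 71.0 xy [ 414.  -306.9] rgb [45. 60. 94.]
scene slim_sample 0.59 [355. 289.  18.  20.] z 73.0 xy [533.1 271.8] rgb [ 61.  75. 106.]
scene glass_plate 0.59 [207. 169. 151. 132.] z 6.0 xy [552.   12.2] rgb [149. 152. 156.]
scene tape_roll 0.63 [239. 317.  46.  49.] z 19.0 xy [758.5 198.1] rgb [168. 166.  88.]
scene busbar 0.74 [151. 202.  45.  50.] z 5.0 xy [ 757.6 -168.2] rgb [149. 150. 154.]
scene meter 0.69 [186. 235.  59.  69.] z 35.0 xy [740.2   9.7] rgb [155. 111.  75.]
scene meter 0.51 [254. 171.  16.  27.] z 76.0 xy [ 511.2 -107.8] rgb [ 78.  90. 116.]
```

View pics/a.png

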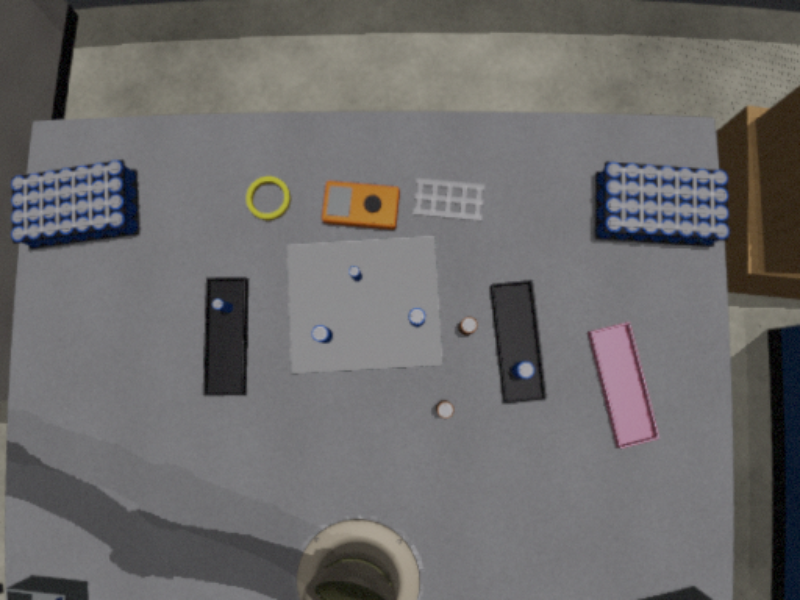

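View pics/b.png

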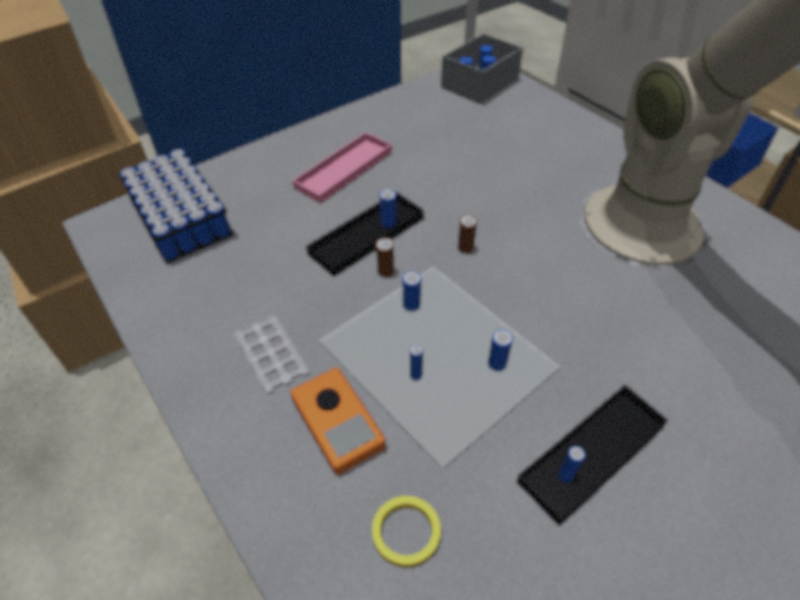

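Top view (800 px): the black trays are at (226,336), holding the slim cell at (219,304), and at (517,342), holding the thick cell at (525,370). The cells on the plate are thick at (320,333), thick at (417,316) and slim at (355,272). Look-alikes to leave out are the brown cells at (468,325) and (445,409), the pink tray at (623,385), the packs in the corners and the cells in the grey box. I'll take the blue cells on the glass plate.

```bash
python3 - <<'E'
from h import *
for n in ['top','scene']:
    z=np.load(n+'.npz'); C=z['C'];p=z['p'].astype(int);d=z['d']; Z=C[:,:,2]
    def near(x,y,r): return (np.hypot(C[:,:,0]-x,C[:,:,1]-y)<r)&(d>0)
    for nm,x,y in [('A',478,71),('B',511,-110),('S',596,9),('TS',412,-312),('SS',531,267)]:
        k=near(x,y,28)&(Z>68); q=C[k]; 
        r=cv2.minEnclosingCircle(q[:,:2].astype(np.float32)); print(n,nm,k.sum(),'mean',q.mean(0).round(1),'rect',((q.min(0)+q.max(0))/2).round(1),'circ',np.round(r[0],1),round(r[1],1))
    for nm,x,y in [('T',480,-300),('S',480,268)]:
        k=near(x,y,150)&(p.sum(2)<200)&(Z<32)&(np.abs(C[:,:,1]-y)<75)
        k=cv2.morphologyEx(k.astype(np.uint8),cv2.MORPH_OPEN,np.ones((3,3)))>0
        print(n,'tray dark',nm,k.sum(),cv2.minAreaRect(C[k][:,:2].astype(np.float32)))
        k=near(x,y,150)&(Z>15)&(Z<30)&(np.abs(C[:,:,1]-y)<75)
        print(n,'tray rim',nm,k.sum(),Z[k].max(),cv2.minAreaRect(C[k][:,:2].astype(np.float32)))
p=np.load('top.npz')['p'][140:270,110:400]
cv2.imwrite('pics/c.png',cv2.resize(p,(800,359),interpolation=cv2.INTER_CUBIC)[:,:,::-1])
E
```

```text
top A 92 mean [477.2  70.3  75.5] rect [476.8  70.4  75.4] circ [477.4  70.3] 15.7
top B 91 mean [ 510.4 -111.6   75.6] rect [ 510.3 -110.3   75.9] circ [ 510.8 -111.5] 15.8
top S 36 mean [594.9   7.6  75.3] rect [595.3   8.3  74.6] circ [595.    8.3] 9.5
top TS 94 mean [ 411.2 -314.6   73.7] rect [ 411.2 -314.3   74.3] circ [ 411.2 -314.9] 16.0
top SS 34 mean [531.4 267.9  73.9] rect [531.5 268.6  74.2] circ [531.4 267.7] 10.0
top tray dark T 1936 ((467.581298828125, -311.6203918457031), (231.260986328125, 85.90718841552734), 6.282221794128418)
top tray rim T 331 29.922994007996145 ((467.2138671875, -311.303466796875), (237.54049682617188, 84.55595397949219), 6.215365409851074)
top tray dark S 1977 ((473.826171875, 268.8668518066406), (231.41891479492188, 83.12836456298828), 0.7982243299484253)
top tray rim S 381 29.89610446799424 ((474.9393005371094, 269.0234069824219), (233.55441284179688, 83.41040802001953), 0.7982243299484253)
scene A 129 mean [478.6  73.3  74.5] rect [476.2  72.5  73. ] circ [476.4  73.1] 16.7
scene B 103 mean [ 511.7 -108.3   74.7] rect [ 510.1 -108.8   73.5] circ [ 510.3 -109.2] 16.3
scene S 66 mean [595.9  11.6  74.5] rect [594.9  10.3  73.7] circ [594.5  10.4] 11.1
scene TS 60 mean [ 413.8 -309.6   71. ] rect [ 413.3 -311.2   71.1] circ [ 412.6 -310.3] 17.0
scene SS 77 mean [532.7 272.   72.3] rect [532.  271.8  72.3] circ [532.  272.1] 11.1
scene tray dark T 1542 ((468.3461608886719, -306.13812255859375), (235.51564025878906, 83.60387420654297), 5.77255916595459)
scene tray rim T 382 29.95162391771156 ((467.45166015625, -307.1403503417969), (237.4591827392578, 84.87440490722656), 6.0491156578063965)
scene tray dark S 3424 ((474.55462646484375, 273.1122131347656), (236.15374755859375, 81.60961151123047), 0.9144207239151001)
scene tray rim S 666 29.662799385188887 ((473.1617736816406, 271.52301025390625), (239.0006866455078, 83.47151947021484), 1.4097532033920288)
```

View pics/c.png

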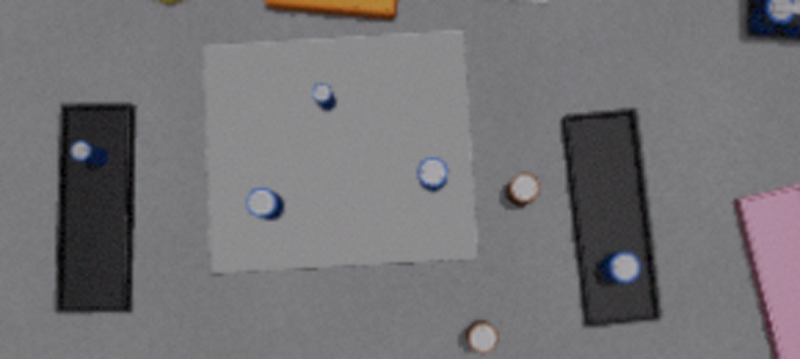

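The crop confirms the choice: blue cells on the plate at (263,203), (432,172) and (322,95). The brown cells at (523,187) and (482,337) stand off the plate. The tops read about z = 76 in both views.

Positions averaged over both views:

| Item | x, y (mm) |
|---|---|
| Thick cell A | (477, 71.5) |
| Thick cell B | (510.5, -110) |
| Slim cell | (595, 9.5) |
| Thick tray centre | (467.5, -309), yaw 6° |
| Slim tray centre | (474, 270.5), yaw 1° |

Going to A first.

Request:
arm_command --deltas '[{"slide": [0.4,-1,-0.1],"turn": [0,0,1],"grip": 0},{"slide": [0.4,-1,-0.1],"turn": [0,0,1],"grip": 0},{"slide": [0.4,-1,-0.1],"turn": [0,0,1],"grip": 0},{"slide": [0.4,-1,-0.1],"turn": [0,0,1],"grip": 0},{"slide": [0.4,-1,-0.1],"turn": [0,0,0.18],"grip": 0},{"slide": [0.4,-1,-0.1],"turn": [0,0,0],"grip": 0},{"slide": [0.4,-1,-0.1],"turn": [0,0,0],"grip": 0},{"slide": [0.4,-1,-0.1],"turn": [0,0,0],"grip": 0},{"slide": [0.4,-1,-0.1],"turn": [0,0,0],"grip": 0},{"slide": [0.4,-1,-0.1],"turn": [0,0,0],"grip": 0}]'

```text
t: 1.93
tcp_pos: [316.6, 484.5, 184.8]
eef_rot: [[-0.994, -0.106, 0.0], [-0.106, 0.994, 0.0], [-0.0, 0.0, -1.0]]
force: [0.4, 0.5, -0.7]
finger_gap: 85.2
finger_force: 0.0
```

Request:
arm_command --deltas '[{"slide": [0.4,-1,-0.1],"turn": [0,0,0],"grip": 0},{"slide": [0.4,-1,-0.1],"turn": [0,0,0],"grip": 0},{"slide": [0.4,-1,-0.1],"turn": [0,0,0],"grip": 0},{"slide": [0.4,-1,-0.1],"turn": [0,0,0],"grip": 0},{"slide": [0.4,-1,-0.1],"turn": [0,0,0],"grip": 0},{"slide": [0.4,-1,-0.1],"turn": [0,0,0],"grip": 0},{"slide": [0.4,-1,-0.1],"turn": [0,0,0],"grip": 0},{"slide": [0.4,-1,-0.1],"turn": [0,0,0],"grip": 0},{"slide": [0.4,-1,-0.1],"turn": [0,0,0],"grip": 0},{"slide": [0.4,-1,-0.1],"turn": [0,0,0],"grip": 0}]'

```text
t: 2.77
tcp_pos: [396.6, 284.6, 164.8]
eef_rot: [[-0.994, -0.106, 0.001], [-0.106, 0.994, 0.0], [-0.001, 0.0, -1.0]]
force: [0.1, -0.4, 0.2]
finger_gap: 85.6
finger_force: 0.0
```

Request:
arm_command --deltas '[{"slide": [0.4,-1,-0.1],"turn": [0,0,0],"grip": 0},{"slide": [0.4,-1,-0.1],"turn": [0,0,0],"grip": 0},{"slide": [0.4,-1,-0.1],"turn": [0,0,0],"grip": 0},{"slide": [0.4,-1,0],"turn": [0,0,0],"grip": 0},{"slide": [0.4,-1,0],"turn": [0,0,0],"grip": 0},{"slide": [0.4,-1,0],"turn": [0,0,0],"grip": 0},{"slide": [0.4,-1,0],"turn": [0,0,0],"grip": 0},{"slide": [0.4,-1,0],"turn": [0,0,0],"grip": 0},{"slide": [0.2,-0.5,0],"turn": [0,0,0],"grip": 0},{"slide": [0,0,0],"turn": [0,0,0],"grip": 0}]'

```text
t: 3.6
tcp_pos: [465.0, 113.3, 158.8]
eef_rot: [[-0.995, -0.102, 0.001], [-0.102, 0.995, -0.001], [-0.001, -0.001, -1.0]]
force: [0.6, -0.1, 0.4]
finger_gap: 85.3
finger_force: 0.0
```

```bash
python3 - <<'E'
from h import *
s=robot.state(); print(s['tcp_pos'],s['t'])
c,p,d=shot('wrist','w1.png'); C=cloud(c,d)
for nm,x,y in [('A',477,71.5),('B',510,-110),('S',595,9.5)]:
    k=(np.hypot(C[:,:,0]-x,C[:,:,1]-y)<28)&(d>0)&(C[:,:,2]>70)&(C[:,:,2]<90)
    if k.sum(): q=C[k]; print(nm,k.sum(),q.mean(0).round(1),np.round(cv2.minEnclosingCircle(q[:,:2].astype(np.float32))[0],1))
E
```

```text
[465.02387545 113.27890088 158.79146362] 3.6
A 1064 [474.9  70.   76.4] [476.   69.6]
B 476 [ 508.2 -101.6   75.5] [ 508.8 -108.3]
```

View pics/w1.png

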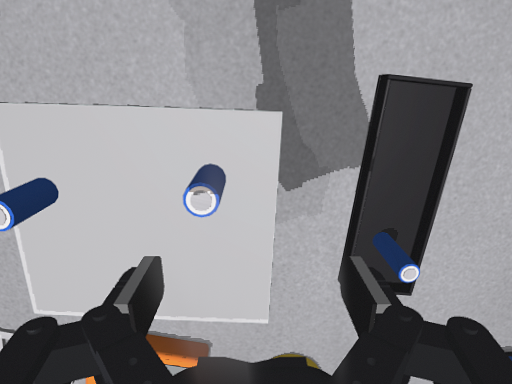

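The wrist view shows A at (203,198) and the slim sample at (408,272) in its tray. A's measured position agrees to within 2 mm. Descending onto A.

Request:
arm_command --deltas '[{"slide": [0.19,-0.7,0],"turn": [0,0,0],"grip": 0},{"slide": [0.19,-0.7,0],"turn": [0,0,0],"grip": 0},{"slide": [0.19,-0.7,0],"turn": [0,0,0],"grip": 0},{"slide": [0,0,-1],"turn": [0,0,0],"grip": 0},{"slide": [0,0,-1],"turn": [0,0,0],"grip": 0},{"slide": [0,0,-1],"turn": [0,0,0],"grip": 0},{"slide": [0,0,-1],"turn": [0,0,0],"grip": 0},{"slide": [0,0,-1],"turn": [0,0,0],"grip": 0},{"slide": [0,0,-1],"turn": [0,0,0],"grip": 0},{"slide": [0,0,0],"turn": [0,0,0],"grip": 0}]'

```text
t: 4.48
tcp_pos: [473.9, 75.1, 36.0]
eef_rot: [[-0.994, -0.108, -0.004], [-0.108, 0.994, -0.0], [0.004, 0.0, -1.0]]
force: [-0.3, 0.2, 0.2]
finger_gap: 85.3
finger_force: 0.0
```

Request:
arm_command --deltas '[{"slide": [0,0,0],"turn": [0,0,0],"grip": 0.4},{"slide": [0,0,0],"turn": [0,0,0],"grip": 0.5},{"slide": [0,0,0],"turn": [0,0,0],"grip": 0.6},{"slide": [0,0,0],"turn": [0,0,0],"grip": 0.7},{"slide": [0,0,0],"turn": [0,0,0],"grip": 1},{"slide": [0,0,0],"turn": [0,0,0],"grip": 1},{"slide": [0,0,0],"turn": [0,0,0],"grip": 1},{"slide": [0,0,0],"turn": [0,0,0],"grip": 1}]'

```text
t: 5.15
tcp_pos: [476.5, 73.5, 39.9]
eef_rot: [[-0.994, -0.105, 0.003], [-0.105, 0.994, 0.001], [-0.003, 0.0, -1.0]]
force: [-1.0, -0.4, 9.5]
finger_gap: 29.1
finger_force: 58.5
```

Request:
arm_command --deltas '[{"slide": [0,0,0.5],"turn": [0,0,0],"grip": 1},{"slide": [0,0,1],"turn": [0,0,0],"grip": 1},{"slide": [0,0,1],"turn": [0,0,0],"grip": 1},{"slide": [0,0,1],"turn": [0,0,0],"grip": 1},{"slide": [0,0,1],"turn": [0,0,0],"grip": 1},{"slide": [0,0,1],"turn": [0,0,0],"grip": 1},{"slide": [0,-0.4,0],"turn": [0,0,0],"grip": 1},{"slide": [0,-0.7,0],"turn": [0,0,0],"grip": 1},{"slide": [0,-1,0],"turn": [0,0,0],"grip": 1},{"slide": [0,-1,0],"turn": [0,0,0],"grip": 1}]'

```text
t: 5.98
tcp_pos: [475.2, 10.6, 148.6]
eef_rot: [[-0.994, -0.107, 0.0], [-0.107, 0.994, -0.0], [-0.0, -0.0, -1.0]]
force: [1.0, -0.5, -1.5]
finger_gap: 29.2
finger_force: 59.5
```

Request:
arm_command --deltas '[{"slide": [0,-1,0],"turn": [0,0,0],"grip": 1},{"slide": [0,-1,0],"turn": [0,0,0],"grip": 1},{"slide": [0,-1,0],"turn": [0,0,0],"grip": 1},{"slide": [0,-1,0],"turn": [0,0,0],"grip": 1},{"slide": [0,-1,0],"turn": [0,0,0],"grip": 1},{"slide": [0,-1,0],"turn": [0,0,0],"grip": 1},{"slide": [0,-1,0],"turn": [0,0,0],"grip": 1},{"slide": [0,-1,0],"turn": [0,0,0],"grip": 1},{"slide": [0,-1,0],"turn": [0,0,0],"grip": 1},{"slide": [0,-1,0],"turn": [0,0,0],"grip": 1}]'

```text
t: 6.82
tcp_pos: [474.8, -190.0, 148.2]
eef_rot: [[-0.994, -0.105, -0.001], [-0.105, 0.994, -0.0], [0.001, 0.0, -1.0]]
force: [-0.8, -0.2, -2.0]
finger_gap: 29.0
finger_force: 59.5
```

```bash
python3 - <<'E'
from h import *
s=robot.state(); print(s['tcp_pos'],s['t'],s['finger_gap'])
c,p,d=shot('wrist','w2.png'); C=cloud(c,d); np.savez('w2.npz',p=p,d=d,C=C)
Z=C[:,:,2]
k=(np.hypot(C[:,:,0]-412,C[:,:,1]+312)<28)&(d>0)&(Z>70)&(Z<90); q=C[k]; print('TS',k.sum(),q.mean(0).round(1),np.round(cv2.minEnclosingCircle(q[:,:2].astype(np.float32)),1) if 0 else cv2.minEnclosingCircle(q[:,:2].astype(np.float32)))
k=(np.hypot(C[:,:,0]-467,C[:,:,1]+309)<150)&(d>0)&(p.sum(2)<200)&(Z<32)&(Z>-5)&(np.abs(C[:,:,1]+309)<75)
k=cv2.morphologyEx(k.astype(np.uint8),cv2.MORPH_OPEN,np.ones((5,5)))>0
print(k.sum(),cv2.minAreaRect(C[k][:,:2].astype(np.float32)))
E
```

```text
[ 474.76891633 -189.95589128  148.24230376] 6.8167 28.988842826470435
TS 1471 [ 410.2 -313.2   74.6] ((410.9482421875, -313.9217529296875), 16.29330825805664)
7940 ((465.6188049316406, -310.028076171875), (232.64218139648438, 82.85517883300781), 6.0752973556518555)
```

View pics/w2.png

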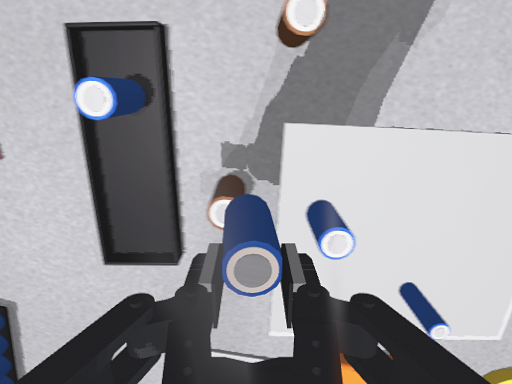

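Cell A hangs upright at (252,268). The tray is at (125,145) with its sample at (96,98). Setting A down at the tray's middle.

Request:
arm_command --deltas '[{"slide": [-0.1,-1,0],"turn": [0,0,0],"grip": 1},{"slide": [-0.1,-1,0],"turn": [0,0,0],"grip": 1},{"slide": [-0.1,-1,0],"turn": [0,0,0],"grip": 1},{"slide": [-0.1,-1,0],"turn": [0,0,0],"grip": 1},{"slide": [0,-1,0],"turn": [0,0,0],"grip": 1},{"slide": [0,-0.6,0],"turn": [0,0,0],"grip": 1},{"slide": [0,-0.3,0],"turn": [0,0,0],"grip": 1},{"slide": [0,0,-0.5],"turn": [0,0,0],"grip": 1},{"slide": [0,0,-1],"turn": [0,0,0],"grip": 1},{"slide": [0,0,-1],"turn": [0,0,0],"grip": 1}]'

```text
t: 7.7
tcp_pos: [468.0, -305.4, 98.0]
eef_rot: [[-0.994, -0.107, 0.001], [-0.107, 0.994, 0.0], [-0.001, -0.0, -1.0]]
force: [0.1, -0.5, -1.4]
finger_gap: 29.0
finger_force: 59.6
```

Request:
arm_command --deltas '[{"slide": [0,0,-1],"turn": [0,0,0],"grip": 1},{"slide": [0,0,-0.8],"turn": [0,0,0],"grip": 1},{"slide": [0,0,-0.5],"turn": [0,0,0],"grip": 1},{"slide": [0,0,-0.3],"turn": [0,0,0],"grip": 1},{"slide": [0,0,0],"turn": [0,0,0],"grip": 1},{"slide": [0,0,0],"turn": [0,0,0],"grip": 1}]'

```text
t: 8.2
tcp_pos: [467.8, -306.1, 46.8]
eef_rot: [[-0.994, -0.106, -0.0], [-0.106, 0.994, 0.0], [-0.0, 0.0, -1.0]]
force: [0.1, -0.6, -0.8]
finger_gap: 28.9
finger_force: 59.6
```

Request:
arm_command --deltas '[{"slide": [0,-0.14,-0.2],"turn": [0,0,0],"grip": 1},{"slide": [0,0,-0.15],"turn": [0,0,0],"grip": 1},{"slide": [0,0,0],"turn": [0,0,0],"grip": 1},{"slide": [0,0,0],"turn": [0,0,0],"grip": 1}]'

```text
t: 8.53
tcp_pos: [467.6, -309.5, 39.9]
eef_rot: [[-0.994, -0.105, 0.0], [-0.105, 0.994, -0.0], [-0.0, -0.0, -1.0]]
force: [-0.0, -0.9, -1.3]
finger_gap: 28.8
finger_force: 59.6
```

Request:
arm_command --deltas '[{"slide": [0,0,-0.06],"turn": [0,0,0],"grip": 1},{"slide": [0,0,-0.06],"turn": [0,0,0],"grip": 1},{"slide": [0,0,0],"turn": [0,0,0],"grip": 1}]'

```text
t: 8.78
tcp_pos: [468.3, -309.7, 38.0]
eef_rot: [[-0.994, -0.106, 0.002], [-0.106, 0.994, -0.001], [-0.001, -0.001, -1.0]]
force: [-0.1, 0.2, 5.9]
finger_gap: 29.0
finger_force: 60.5
```

On the floor at TCP z = 38. Release, rise, and go over to B.

Request:
arm_command --deltas '[{"slide": [0,0,0],"turn": [0,0,0],"grip": 0.5},{"slide": [0,0,0],"turn": [0,0,0],"grip": 0.3},{"slide": [0,0,0],"turn": [0,0,0],"grip": 0},{"slide": [0,0,0],"turn": [0,0,0],"grip": 0},{"slide": [0,0,0],"turn": [0,0,0],"grip": 0},{"slide": [0,0,0.5],"turn": [0,0,0],"grip": 0},{"slide": [0,0,1],"turn": [0,0,0],"grip": 0},{"slide": [0,0,1],"turn": [0,0,0],"grip": 0},{"slide": [0,0,1],"turn": [0,0,0],"grip": 0},{"slide": [0,0,1],"turn": [0,0,0],"grip": 0}]'

```text
t: 9.62
tcp_pos: [467.4, -309.3, 128.9]
eef_rot: [[-0.994, -0.106, 0.0], [-0.106, 0.994, -0.0], [-0.0, -0.0, -1.0]]
force: [-0.1, 0.3, -0.5]
finger_gap: 85.2
finger_force: 0.0
```

Request:
arm_command --deltas '[{"slide": [0.2,1,0.2],"turn": [0,0,0],"grip": 0},{"slide": [0.2,1,0],"turn": [0,0,0],"grip": 0},{"slide": [0.2,1,0],"turn": [0,0,0],"grip": 0},{"slide": [0.2,1,0],"turn": [0,0,0],"grip": 0},{"slide": [0.2,1,0],"turn": [0,0,0],"grip": 0},{"slide": [0.2,1,0],"turn": [0,0,0],"grip": 0},{"slide": [0.2,1,0],"turn": [0,0,0],"grip": 0},{"slide": [0.2,1,0],"turn": [0,0,0],"grip": 0},{"slide": [0.2,1,0],"turn": [0,0,0],"grip": 0},{"slide": [0.3,1,0],"turn": [0,0,0],"grip": 0}]'

```text
t: 10.45
tcp_pos: [509.3, -108.4, 132.0]
eef_rot: [[-0.994, -0.106, 0.0], [-0.106, 0.994, -0.0], [-0.0, -0.0, -1.0]]
force: [0.8, 0.5, 0.0]
finger_gap: 85.7
finger_force: 0.0
```

Request:
arm_command --deltas '[{"slide": [0,0,0],"turn": [0,0,0],"grip": 0},{"slide": [0,0,0],"turn": [0,0,0],"grip": 0}]'

```text
t: 10.62
tcp_pos: [509.9, -108.2, 131.9]
eef_rot: [[-0.994, -0.108, 0.001], [-0.108, 0.994, 0.0], [-0.001, 0.0, -1.0]]
force: [0.2, -0.5, -0.1]
finger_gap: 85.3
finger_force: 0.0
```

```bash
python3 - <<'E'
from h import *
s=robot.state(); print(s['tcp_pos'],s['t'])
c,p,d=shot('top'); C=cloud(c,d)
for nm,x,y in [('A',467,-309),('TS',411,-313),('B',510,-110)]:
    k=(np.hypot(C[:,:,0]-x,C[:,:,1]-y)<22)&(d>0)&(C[:,:,2]>68)&(C[:,:,2]<90)
    if k.sum(): q=C[k]; print(nm,k.sum(),q.mean(0).round(1),np.round(cv2.minEnclosingCircle(q[:,:2].astype(np.float32))[0],1))
c,p,d=shot('wrist','w3.png')
E
```

```text
[ 509.92002186 -108.20375079  131.88805182] 10.6167
A 91 [ 468.9 -313.6   73.8] [ 469.3 -314.4]
TS 95 [ 411.1 -314.4   74.1] [ 411.2 -314.4]
```

A stands at the middle of its tray, about 2 mm off the line, and the sample hasn't moved. Descending on B.

Request:
arm_command --deltas '[{"slide": [0,0,-0.7],"turn": [0,0,0],"grip": 0},{"slide": [0,0,-1],"turn": [0,0,0],"grip": 0},{"slide": [0,0,-1],"turn": [0,0,0],"grip": 0},{"slide": [0,0,-1],"turn": [0,0,0],"grip": 0},{"slide": [0,0,-0.6],"turn": [0,0,0],"grip": 0},{"slide": [0,0,-0.3],"turn": [0,0,0],"grip": 0},{"slide": [0,0,0],"turn": [0,0,0],"grip": 0.2},{"slide": [0,0,0],"turn": [0,0,0],"grip": 0.4},{"slide": [0,0,0],"turn": [0,0,0],"grip": 0.5},{"slide": [0,0,0],"turn": [0,0,0],"grip": 0.6}]'

```text
t: 11.55
tcp_pos: [510.1, -109.7, 40.2]
eef_rot: [[-0.994, -0.105, 0.002], [-0.105, 0.994, -0.0], [-0.001, -0.0, -1.0]]
force: [0.1, -0.0, 0.4]
finger_gap: 39.0
finger_force: 0.0
```

Request:
arm_command --deltas '[{"slide": [0,0,0],"turn": [0,0,0],"grip": 0.8},{"slide": [0,0,0],"turn": [0,0,0],"grip": 1},{"slide": [0,0,0],"turn": [0,0,0],"grip": 1},{"slide": [0,0,0],"turn": [0,0,0],"grip": 1}]'

```text
t: 11.88
tcp_pos: [510.4, -109.7, 40.5]
eef_rot: [[-0.994, -0.106, 0.002], [-0.106, 0.994, -0.001], [-0.002, -0.001, -1.0]]
force: [0.8, -0.4, 7.5]
finger_gap: 28.9
finger_force: 58.7
```

Request:
arm_command --deltas '[{"slide": [0,0,0.5],"turn": [0,0,0],"grip": 1},{"slide": [0,0,1],"turn": [0,0,0],"grip": 1},{"slide": [0,0,1],"turn": [0,0,0],"grip": 1},{"slide": [0,0,1],"turn": [0,0,0],"grip": 1},{"slide": [0,0,1],"turn": [0,0,0],"grip": 1},{"slide": [0,0,0.5],"turn": [0,0,0],"grip": 1},{"slide": [0,-0.4,0],"turn": [0,0,0],"grip": 1},{"slide": [0,-0.7,0],"turn": [0,0,0],"grip": 1},{"slide": [0.1,-1,0],"turn": [0,0,0],"grip": 1},{"slide": [0.1,-1,0],"turn": [0,0,0],"grip": 1}]'

```text
t: 12.72
tcp_pos: [513.0, -172.1, 138.6]
eef_rot: [[-0.994, -0.107, -0.001], [-0.107, 0.994, 0.0], [0.001, 0.0, -1.0]]
force: [0.5, 0.6, -1.2]
finger_gap: 29.0
finger_force: 59.5
```

Request:
arm_command --deltas '[{"slide": [0.1,-1,0],"turn": [0,0,0],"grip": 1},{"slide": [0.1,-1,0],"turn": [0,0,0],"grip": 1},{"slide": [0.1,-1,0],"turn": [0,0,0],"grip": 1},{"slide": [0.1,-1,0],"turn": [0,0,0],"grip": 1},{"slide": [0,-1,0],"turn": [0,0,0],"grip": 1},{"slide": [0,-0.7,0],"turn": [0,0,0],"grip": 1},{"slide": [0,-0.4,0],"turn": [0,0,0],"grip": 1},{"slide": [0,0,0],"turn": [0,0,0],"grip": 1},{"slide": [0,0,0],"turn": [0,0,0],"grip": 1}]'

```text
t: 13.47
tcp_pos: [521.2, -292.9, 138.8]
eef_rot: [[-0.994, -0.105, -0.001], [-0.105, 0.994, 0.001], [0.001, 0.001, -1.0]]
force: [0.5, 0.5, -0.7]
finger_gap: 29.0
finger_force: 59.5
```

Request:
arm_command --deltas '[{"slide": [0.05,-0.48,0],"turn": [0,0,0],"grip": 1},{"slide": [0,0,-0.7],"turn": [0,0,0],"grip": 1},{"slide": [0,0,-1],"turn": [0,0,0],"grip": 1},{"slide": [0,0,-1],"turn": [0,0,0],"grip": 1},{"slide": [0,0,-1],"turn": [0,0,0],"grip": 1},{"slide": [0,0,-0.7],"turn": [0,0,0],"grip": 1},{"slide": [0,0,-0.3],"turn": [0,0,0],"grip": 1},{"slide": [0,0,-0.1],"turn": [0,0,0],"grip": 1},{"slide": [0,0,0],"turn": [0,0,0],"grip": 1},{"slide": [0,0,0],"turn": [0,0,0],"grip": 1}]'

```text
t: 14.3
tcp_pos: [523.2, -303.0, 44.0]
eef_rot: [[-0.994, -0.106, 0.001], [-0.106, 0.994, -0.0], [-0.001, -0.001, -1.0]]
force: [0.1, 0.2, -0.8]
finger_gap: 28.8
finger_force: 59.5
```

Request:
arm_command --deltas '[{"slide": [0,0,-0.15],"turn": [0,0,0],"grip": 1},{"slide": [0,0,-0.1],"turn": [0,0,0],"grip": 1},{"slide": [0,0,0],"turn": [0,0,0],"grip": 1},{"slide": [0,0,0],"turn": [0,0,0],"grip": 1}]'

```text
t: 14.63
tcp_pos: [522.8, -303.2, 38.6]
eef_rot: [[-0.994, -0.106, 0.001], [-0.106, 0.994, -0.0], [-0.001, -0.0, -1.0]]
force: [0.7, -0.8, -0.2]
finger_gap: 28.9
finger_force: 59.7
```

Request:
arm_command --deltas '[{"slide": [0,0,-0.05],"turn": [0,0,0],"grip": 1},{"slide": [0,0,-0.03],"turn": [0,0,0],"grip": 1},{"slide": [0,0,0],"turn": [0,0,0],"grip": 1}]'

```text
t: 14.88
tcp_pos: [523.7, -303.4, 38.4]
eef_rot: [[-0.994, -0.106, 0.002], [-0.106, 0.994, -0.001], [-0.002, -0.001, -1.0]]
force: [-1.6, 0.3, 14.4]
finger_gap: 29.1
finger_force: 61.3
```

Contact at 14 N. Release and go to the slim cell, turning 5° back for its tray.

Request:
arm_command --deltas '[{"slide": [0,0,0],"turn": [0,0,0],"grip": 0.5},{"slide": [0,0,0],"turn": [0,0,0],"grip": 0.3},{"slide": [0,0,0],"turn": [0,0,0],"grip": 0},{"slide": [0,0,0],"turn": [0,0,0],"grip": 0},{"slide": [0,0,0],"turn": [0,0,0],"grip": 0},{"slide": [0,0,0.5],"turn": [0,0,0],"grip": 0},{"slide": [0,0,1],"turn": [0,0,0],"grip": 0},{"slide": [0,0,1],"turn": [0,0,0],"grip": 0},{"slide": [0,0,1],"turn": [0,0,0],"grip": 0},{"slide": [0,0,1],"turn": [0,0,0],"grip": 0}]'

```text
t: 15.72
tcp_pos: [522.4, -302.9, 128.2]
eef_rot: [[-0.994, -0.106, -0.0], [-0.106, 0.994, 0.0], [0.0, 0.0, -1.0]]
force: [0.3, -0.3, 0.2]
finger_gap: 85.5
finger_force: 0.0
```

Request:
arm_command --deltas '[{"slide": [0.2,0.8,0.2],"turn": [0,0,0],"grip": 0},{"slide": [0.2,1,0],"turn": [0,0,0],"grip": 0},{"slide": [0.2,1,0],"turn": [0,0,0],"grip": 0},{"slide": [0.2,1,0],"turn": [0,0,-0.85],"grip": 0},{"slide": [0.2,1,0],"turn": [0,0,0],"grip": 0},{"slide": [0.2,1,0],"turn": [0,0,0],"grip": 0},{"slide": [0.2,1,0],"turn": [0,0,0],"grip": 0},{"slide": [0.2,1,0],"turn": [0,0,0],"grip": 0},{"slide": [0.2,1,0],"turn": [0,0,0],"grip": 0},{"slide": [0.2,1,0],"turn": [0,0,0],"grip": 0}]'

```text
t: 16.55
tcp_pos: [562.7, -106.0, 131.4]
eef_rot: [[-1.0, -0.017, 0.0], [-0.017, 1.0, -0.0], [-0.0, -0.0, -1.0]]
force: [-0.5, -0.3, 0.5]
finger_gap: 85.4
finger_force: 0.0
```

Request:
arm_command --deltas '[{"slide": [0.2,1,0],"turn": [0,0,0],"grip": 0},{"slide": [0.2,1,0],"turn": [0,0,0],"grip": 0},{"slide": [0.2,0.8,0],"turn": [0,0,0],"grip": 0},{"slide": [0.2,0.5,0],"turn": [0,0,0],"grip": 0},{"slide": [0.2,0,0],"turn": [0,0,0],"grip": 0},{"slide": [0,0,0],"turn": [0,0,0],"grip": 0}]'

```text
t: 17.05
tcp_pos: [583.5, -41.1, 131.0]
eef_rot: [[-1.0, -0.018, 0.001], [-0.018, 1.0, -0.0], [-0.001, -0.0, -1.0]]
force: [-0.8, 0.2, 0.3]
finger_gap: 85.4
finger_force: 0.0
```

```bash
python3 - <<'E'
from h import *
s=robot.state(); print(s['tcp_pos'],s['t'])
for n in ['top','wrist']:
  c,p,d=shot(n,n+'4.png'); C=cloud(c,d)
  for nm,x,y in [('A',467,-311),('TS',411,-313),('B',522,-305),('S',595,9.5)]:
    k=(np.hypot(C[:,:,0]-x,C[:,:,1]-y)<22)&(d>0)&(C[:,:,2]>68)&(C[:,:,2]<82)
    if k.sum(): q=C[k]; print(n,nm,k.sum(),q.mean(0).round(1),np.round(cv2.minEnclosingCircle(q[:,:2].astype(np.float32))[0],1))
E
```

```text
[583.47291548 -41.06559757 131.01614721] 17.05
top A 90 [ 469.1 -313.5   74. ] [ 469.5 -313.6]
top TS 95 [ 411.3 -314.3   73.6] [ 411.1 -315.1]
top B 97 [ 523.5 -305.4   74. ] [ 523.4 -305.8]
wrist S 606 [592.6   7.   75.9] [594.    7.8]
```

View pics/wrist4.png

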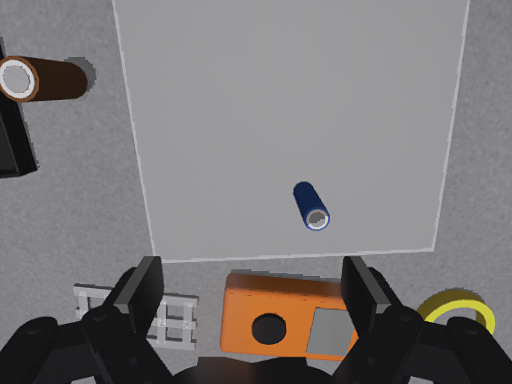

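The slim cell is at (316,217) in the wrist view, clear of the meter. Both thick cells stand in line. Descending on the slim cell and closing slowly.

Request:
arm_command --deltas '[{"slide": [0.2,0.88,0],"turn": [0,0,0],"grip": 0},{"slide": [0.2,0.9,0],"turn": [0,0,0],"grip": 0},{"slide": [0.17,0.8,0],"turn": [0,0,0],"grip": 0},{"slide": [0,0,-0.7],"turn": [0,0,0],"grip": 0},{"slide": [0,0,-1],"turn": [0,0,0],"grip": 0},{"slide": [0,0,-1],"turn": [0,0,0],"grip": 0},{"slide": [0,0,-1],"turn": [0,0,0],"grip": 0},{"slide": [0,0,-0.7],"turn": [0,0,0],"grip": 0},{"slide": [0,0,-0.15],"turn": [0,0,0],"grip": 0},{"slide": [0,0,0],"turn": [0,0,0],"grip": 0.3}]'

```text
t: 17.98
tcp_pos: [593.2, 9.3, 38.8]
eef_rot: [[-1.0, -0.015, -0.002], [-0.015, 1.0, -0.001], [0.002, -0.001, -1.0]]
force: [-0.5, -0.5, -0.4]
finger_gap: 75.3
finger_force: 0.0
```

Request:
arm_command --deltas '[{"slide": [0,0,0],"turn": [0,0,0],"grip": 0.5},{"slide": [0,0,0],"turn": [0,0,0],"grip": 0.56},{"slide": [0,0,0],"turn": [0,0,0],"grip": 0.6},{"slide": [0,0,0],"turn": [0,0,0],"grip": 0.64},{"slide": [0,0,0],"turn": [0,0,0],"grip": 0.64}]'

```text
t: 18.4
tcp_pos: [594.3, 10.7, 40.3]
eef_rot: [[-1.0, -0.017, 0.001], [-0.017, 1.0, 0.0], [-0.001, 0.0, -1.0]]
force: [-0.7, -0.5, 0.1]
finger_gap: 30.3
finger_force: 0.0
```

```bash
python3 - <<'E'
from h import *
s=robot.state(); print(s['tcp_pos'],s['t'],s['finger_gap'],s['finger_force'])
c,p,d=shot('wrist'); cv2.imwrite('pics/w5.png',p[150:,100:412,::-1])
E
```

```text
[594.3164271   10.65045951  40.32706956] 18.4 30.32166051107525 0.0
```

View pics/w5.png

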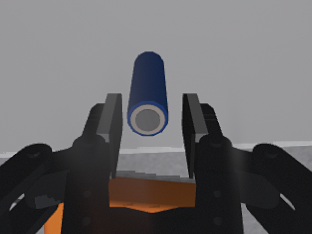

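The cell at (148,118) sits about 2 mm left (-y) of the middle of the fingers. I'll correct that and grip.

Request:
arm_command --deltas '[{"slide": [0,-0.08,0],"turn": [0,0,0],"grip": 0.64},{"slide": [0,0,0],"turn": [0,0,0],"grip": 0.68},{"slide": [0,0,0],"turn": [0,0,0],"grip": 0.72},{"slide": [0,0,0],"turn": [0,0,0],"grip": 0.76},{"slide": [0,0,0],"turn": [0,0,0],"grip": 0.8},{"slide": [0,0,0],"turn": [0,0,0],"grip": 1},{"slide": [0,0,0],"turn": [0,0,0],"grip": 1},{"slide": [0,0,0],"turn": [0,0,0],"grip": 1}]'

```text
t: 19.12
tcp_pos: [594.2, 9.0, 39.9]
eef_rot: [[-1.0, -0.017, 0.001], [-0.017, 1.0, -0.0], [-0.001, -0.0, -1.0]]
force: [-0.7, -0.4, 5.6]
finger_gap: 18.0
finger_force: 58.5
```

Request:
arm_command --deltas '[{"slide": [0,0,0.5],"turn": [0,0,0],"grip": 1},{"slide": [0,0,1],"turn": [0,0,0],"grip": 1},{"slide": [0,0,1],"turn": [0,0,0],"grip": 1},{"slide": [0,0,1],"turn": [0,0,0],"grip": 1},{"slide": [0,0,1],"turn": [0,0,0],"grip": 1},{"slide": [0,0,0.5],"turn": [0,0,0],"grip": 1},{"slide": [-0.2,0.4,0],"turn": [0,0,0],"grip": 1},{"slide": [-0.4,0.7,0],"turn": [0,0,0],"grip": 1},{"slide": [-0.5,1,0],"turn": [0,0,0],"grip": 1},{"slide": [-0.5,1,0],"turn": [0,0,0],"grip": 1}]'

```text
t: 19.95
tcp_pos: [560.6, 71.8, 138.6]
eef_rot: [[-1.0, -0.016, -0.002], [-0.016, 1.0, -0.0], [0.002, -0.0, -1.0]]
force: [0.2, 0.9, -0.4]
finger_gap: 17.7
finger_force: 58.7
```

Request:
arm_command --deltas '[{"slide": [-0.5,1,0],"turn": [0,0,0],"grip": 1},{"slide": [-0.5,1,0],"turn": [0,0,0],"grip": 1},{"slide": [-0.5,1,0],"turn": [0,0,0],"grip": 1},{"slide": [-0.5,1,0],"turn": [0,0,0],"grip": 1},{"slide": [-0.5,1,0],"turn": [0,0,0],"grip": 1},{"slide": [-0.5,1,0],"turn": [0,0,0],"grip": 1},{"slide": [-0.5,1,0],"turn": [0,0,0],"grip": 1},{"slide": [-0.5,1,0],"turn": [0,0,0],"grip": 1},{"slide": [-0.4,0.7,0],"turn": [0,0,0],"grip": 1},{"slide": [0,0.4,0],"turn": [0,0,0],"grip": 1}]'

```text
t: 20.78
tcp_pos: [471.0, 255.3, 138.6]
eef_rot: [[-1.0, -0.021, -0.003], [-0.021, 1.0, -0.0], [0.003, -0.0, -1.0]]
force: [-0.4, 0.1, -0.2]
finger_gap: 17.6
finger_force: 58.7
```

Request:
arm_command --deltas '[{"slide": [0,0,0],"turn": [0,0,0],"grip": 1},{"slide": [0,0,0],"turn": [0,0,0],"grip": 1}]'

```text
t: 20.95
tcp_pos: [473.9, 252.8, 139.1]
eef_rot: [[-1.0, -0.018, -0.001], [-0.018, 1.0, -0.001], [0.001, -0.001, -1.0]]
force: [0.4, -0.2, -0.2]
finger_gap: 17.8
finger_force: 58.7
```

Request:
arm_command --deltas '[{"slide": [0,0.45,0],"turn": [0,0,0],"grip": 1},{"slide": [0,0.45,0],"turn": [0,0,0],"grip": 1},{"slide": [0,0,-0.7],"turn": [0,0,0],"grip": 1},{"slide": [0,0,-1],"turn": [0,0,0],"grip": 1},{"slide": [0,0,-1],"turn": [0,0,0],"grip": 1},{"slide": [0,0,-1],"turn": [0,0,0],"grip": 1},{"slide": [0,0,-0.8],"turn": [0,0,0],"grip": 1},{"slide": [0,0,-0.3],"turn": [0,0,0],"grip": 1},{"slide": [0,0,0],"turn": [0,0,0],"grip": 1},{"slide": [0,0,0],"turn": [0,0,0],"grip": 1}]'

```text
t: 21.78
tcp_pos: [474.2, 271.2, 43.8]
eef_rot: [[-1.0, -0.017, -0.0], [-0.017, 1.0, -0.0], [0.0, -0.0, -1.0]]
force: [0.3, 0.7, -1.0]
finger_gap: 17.4
finger_force: 58.7
```

Request:
arm_command --deltas '[{"slide": [0,0,-0.05],"turn": [0,0,0],"grip": 1},{"slide": [0,0,0],"turn": [0,0,0],"grip": 1}]'

```text
t: 21.95
tcp_pos: [474.6, 271.4, 43.5]
eef_rot: [[-1.0, -0.017, 0.001], [-0.017, 1.0, 0.001], [-0.001, 0.001, -1.0]]
force: [-0.3, 0.7, 0.0]
finger_gap: 17.4
finger_force: 58.7
```

Request:
arm_command --deltas '[{"slide": [0,0,-0.1],"turn": [0,0,0],"grip": 1},{"slide": [0,0,-0.1],"turn": [0,0,0],"grip": 1},{"slide": [0,0,0],"turn": [0,0,0],"grip": 1}]'

```text
t: 22.2
tcp_pos: [474.0, 271.0, 38.7]
eef_rot: [[-1.0, -0.017, 0.0], [-0.017, 1.0, 0.0], [-0.0, 0.0, -1.0]]
force: [-0.3, -0.3, -0.9]
finger_gap: 18.1
finger_force: 58.7
```

Request:
arm_command --deltas '[{"slide": [0,0,-0.05],"turn": [0,0,0],"grip": 1},{"slide": [0,0,0],"turn": [0,0,0],"grip": 1}]'

```text
t: 22.37
tcp_pos: [474.2, 271.1, 38.0]
eef_rot: [[-1.0, -0.017, 0.001], [-0.017, 1.0, 0.0], [-0.001, 0.0, -1.0]]
force: [0.7, -0.2, 2.6]
finger_gap: 18.0
finger_force: 59.1
```

Touching the floor. Release slowly, rise and check.

Request:
arm_command --deltas '[{"slide": [0,0,0],"turn": [0,0,0],"grip": 0.7},{"slide": [0,0,0],"turn": [0,0,0],"grip": 0.6},{"slide": [0,0,0],"turn": [0,0,0],"grip": 0.4},{"slide": [0,0,0],"turn": [0,0,0],"grip": 0.2},{"slide": [0,0,0],"turn": [0,0,0],"grip": 0},{"slide": [0,0,0],"turn": [0,0,0],"grip": 0},{"slide": [0,0,0.4],"turn": [0,0,0],"grip": 0},{"slide": [0,0,1],"turn": [0,0,0],"grip": 0},{"slide": [0,0,1],"turn": [0,0,0],"grip": 0},{"slide": [0,0,1],"turn": [0,0,0],"grip": 0}]'

```text
t: 23.2
tcp_pos: [473.7, 270.9, 106.8]
eef_rot: [[-1.0, -0.017, -0.0], [-0.017, 1.0, -0.0], [0.0, -0.0, -1.0]]
force: [-0.0, -0.3, 0.3]
finger_gap: 85.6
finger_force: 0.0
```

Request:
arm_command --deltas '[{"slide": [0,0,1],"turn": [0,0,0],"grip": 0},{"slide": [-0.3,-1,1],"turn": [0,0,0],"grip": 0},{"slide": [0,-1,1],"turn": [0,0,0],"grip": 0},{"slide": [0,-1,0],"turn": [0,0,0],"grip": 0},{"slide": [0,-1,0],"turn": [0,0,0],"grip": 0},{"slide": [0,-1,0],"turn": [0,0,0],"grip": 0},{"slide": [0,-1,0],"turn": [0,0,0],"grip": 0},{"slide": [0,-1,0],"turn": [0,0,0],"grip": 0},{"slide": [0,0,0],"turn": [0,0,0],"grip": 0},{"slide": [0,0,0],"turn": [0,0,0],"grip": 0}]'

```text
t: 24.03
tcp_pos: [468.0, 130.1, 166.3]
eef_rot: [[-1.0, -0.015, 0.001], [-0.015, 1.0, -0.0], [-0.001, -0.0, -1.0]]
force: [0.1, 0.6, 0.4]
finger_gap: 85.4
finger_force: 0.0
```

```bash
python3 - <<'E'
from h import *
s=robot.state(); print(s['tcp_pos'],s['t'])
for n in ['top','scene']:
  c,p,d=shot(n,n+'6.png'); C=cloud(c,d)
  for nm,x,y in [('A',467,-311),('TS',411,-313),('B',522,-305),('S',474,270),('SS',531,270)]:
    k=(np.hypot(C[:,:,0]-x,C[:,:,1]-y)<22)&(d>0)&(C[:,:,2]>66)&(C[:,:,2]<82)
    if k.sum(): q=C[k]; print(n,nm,k.sum(),q.mean(0).round(1),np.round(cv2.minEnclosingCircle(q[:,:2].astype(np.float32))[0],1))
  cv2.imwrite(f'pics/{n}6.png',cv2.resize(p,(800,600))[:,:,::-1])
E
```

```text
[468.00602541 130.11977327 166.25703171] 24.0333
top A 92 [ 469.1 -313.2   73.8] [ 469.4 -313.8]
top TS 96 [ 411.3 -314.2   73.6] [ 411.2 -314.9]
top B 98 [ 523.5 -305.2   73.6] [ 523.8 -305.5]
scene A 69 [ 471.8 -307.5   71.1] [ 470.7 -310. ]
scene TS 65 [ 414.1 -308.9   70.8] [ 412.8 -310.6]
scene B 73 [ 525.8 -300.3   71. ] [ 524.6 -302. ]
scene S 83 [476.9 273.2  72.1] [476.2 272.6]
scene SS 84 [533.4 272.2  72.1] [533.3 271.8]
```

View pics/scene6.png

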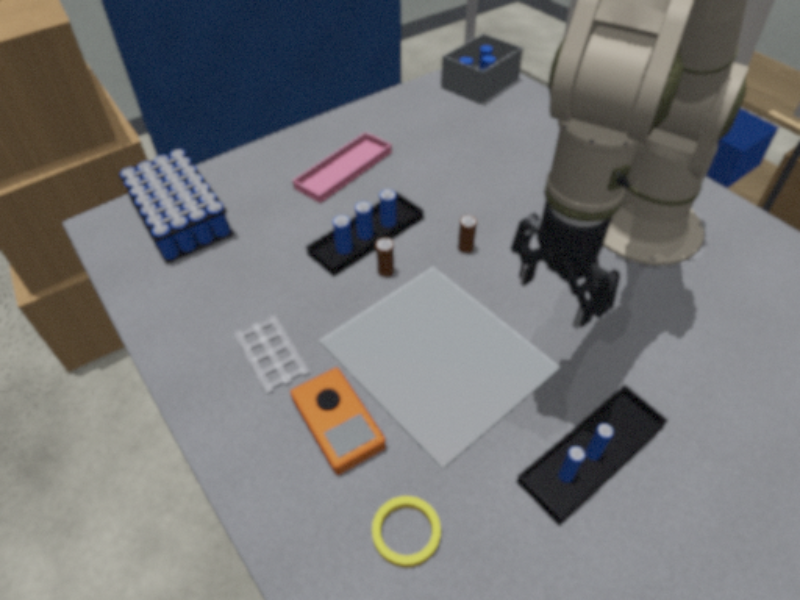

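All five cells stand upright in neat rows: thick at (342,235), (364,219) and (388,207), slim at (572,463) and (601,440). The tape, grid and meter look unmoved and the arm is clear, so I'm handing in.

```bash
python3 -c "
from station import job; print(job.close_job())"
```

```text
the job is handed in; nothing more can be done
None
```

The job is handed in, with no verdict returned: in the final pictures both thick cells and the slim cell stand upright in the matching trays, in line and with clear gaps, and the sample cells, tape, grid and meter look unmoved.

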